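Put the mix carton away in the roll-top bin

TASK

Roll the slatted cover of the wooden roll-top bin fully open, then take the red mix carton from its sloping stand and set it down (do not drop it) upright on its bottom edge on the bin's floor, and let go of it. Then roll the cover fully shut over it. Do not move or tip the bottle and the plate of pancakes.

Things in the scene. Friction and masses are not known exactly. Their poses are not given: they have to be found in the camera images.
- bin: Fixed wooden roll-top bin, 356 deep (x) x 316 wide (y) x 223 high; half-round side panels 12 thick, inner faces at y = +-146. Origin: centre of its underside, on the table; +x to its back, its front (where the cover shuts) faces -x, z up. Low fixed front wall at x = -165 to -155, 86 high. A fixed hood of outer radius 177 about the track axis covers the back half from x = +47 on.
- bin_axis (a point): Middle of the track axis, about which the cover rolls: in the bin's x = 0, y = 0, 45 above the table, parallel to the bin's y. Side panels reach radius 178 about it, the slats' outer face 167.
- bin_in (a point): Point on the bin's flat inner floor where there is most room from above with the cover open: bin x = -66, y = 0, 12 above the table. The open inside is free from above from x = -155 to about +10, y = -146 to +146; the carton fits under the shut cover anywhere within x = -100 to +25.
- cover (a joint): Roll of the slatted tambour cover (0.3 kg) about the track axis, rad: 0 = fully shut, lower edge at the front wall; 1.36 = fully open, rolled back under the hood; grows as the handle goes up and back. Starts 0 to 0.35. Track friction holds it where it is left; rolling takes about 1 to 6 N at the handle.
- cover_handle (a point): Middle of the cover's steel handle, a round bar 14 in diameter, 160 long along the bin's y, an end post at each end. Bar axis 205 from the track axis, 31 free gap to the slats. It lies (28 degrees + joint value) above the horizontal, seen from the track axis towards the front. Push it from below or in front to open, from above or behind to shut. Axes turn with the cover.
- stand: Fixed dark steel display stand, base 130 x 120 x 10. Origin on the table, x and y level, z up. Its slope leans 38 degrees from vertical, top towards its -x (robot side). Two bars 18 wide, 6 thick at y = +-43 back the carton up to 92 from its bottom edge along the slope; the 68 gap between them is open. A ledge with an 11 high lip carries the carton's bottom.
- carton: Loose rigid red carton, yellow top band, white panel with yellow disc on both broad faces; 36 thick (x) x 110 wide (y) x 130 tall (z), 0.2 to 0.45 kg. Origin: centre of its bottom face (36 x 110); z runs bottom to top. At the start it leans on the stand, z tilted 38 degrees from vertical towards the stand's -x, x level-forward and up.
- bottle: Amber syrup bottle with red cap, radius 31, 170 high, origin under its centre; bystander, leave it alone.
- plate: White plate, radius 92, with a stack of pancakes, 46 high, origin under its centre; bystander, leave it alone.
There are look-alikes about, which are no part of the job. There is more than one size of the carton; the job needs the smallest.

How it is judged:
On the way, in this order (a step that is already met when the one before it is completed fails the run):
1. the cover is rolled open (joint above 1.20) while the carton is still outside the bin (value of joint cover above 1.2 rad and horizontal distance between carton and bin above 0.2 m), for 0.1 s.
2. the carton stands upright on the bin's floor, let go, with the cover still open (above 1.0) (value of joint cover above 1 rad and angle between carton's own z axis and vertical below 0.1 rad and x of carton in the frame of bin between -0.15 and 0.15 m and y of carton in the frame of bin between -0.14 and 0.14 m and z of carton in the frame of bin below 0.018 m and contact force between the fingers and carton below 0.05 N), for 0.2 s.
At the end, for the whole second after the job is handed in: The cover is shut (joint below 0.06 rad, about 12 mm at the handle), and the carton stands at rest on the bin's floor inside it, bottom down, its own z within 0.1 rad of vertical, its bottom at floor height (6 to 18 mm above the table) (value of joint cover below 0.06 rad and angle between carton's own z axis and vertical below 0.1 rad and x of carton in the frame of bin between -0.15 and 0.15 m and y of carton in the frame of bin between -0.14 and 0.14 m and z of carton in the frame of bin between 0.006 and 0.018 m and linear speed of carton below 0.02 m/s); the robot touches nothing.
It fails at once if the bottle is moved over 30 mm or tipped (distance of bottle from where it was at the start of the episode above 0.03 m or angle between bottle's own z axis and vertical above 0.35 rad).
It fails at once if the plate is moved over 30 mm or tipped (distance of plate from where it was at the start of the episode above 0.03 m or angle between plate's own z axis and vertical above 0.35 rad).
It fails at once if the carton is dropped into the bin (faster than 0.7 m/s, as after a fall of 25 mm, with its bottom below 80 mm inside the bin) (linear speed of carton above 0.7 m/s and horizontal distance between carton and bin below 0.16 m and height (world z) of carton below 0.08 m).
It also fails if it takes over 72 s, if anything falls off the work surface, if the arm or the gripper's body presses on something with over 40 N, if the wrist force passes 120 N, or if a joint passes its speed limit or range.

ROBOT

A 6-joint arm with a two-finger parallel gripper is mounted at the origin on the work surface. World frame = base frame: x ahead of the robot, y to its left, z up, the work surface at z = 0. Lengths are in m, angles in rad, forces in N, time in s.
With the tool pointing down it reaches from about 0.3 to 0.775 m from the base axis. Payload 14.6 kg.
Tool frame: the origin (TCP) lies at the very end of the fingers, on their centre line; the grasp point (between the pads) lies 19 mm behind it; x points along the fingers, y is the direction in which the jaws open and shut, and the axes are right-handed (so a half turn about x gives the same grasp; the last joint's range is limited). The gripper opens to 94 mm and grips with 3 to 60 N. Pads are 16 mm wide; open, the fingers measure 119 mm over their backs; the gripper's body (75 mm by 177 mm) begins 78 mm behind the grasp point.
Start: joints at [-1.27, 0.3, 1.521, -0, 1.321, -0.067], TCP at [0.198, -0.513, 0.205] pointing down, gripper open.
Joint ranges: [-3.03, 3.03], [-0.79, 2.21], [0.23, 2.52], [-1.04, 4.18], [0, 3.07], [-2.55, 2.55]. Speed limits (rad/s): [2.22, 2.22, 2.57, 3.14, 3.14, 3.14].

INTERFACE

Orientations are given as [roll, pitch, yaw] about the fixed x, y, z axes, in that order (R = Rz(yaw) Ry(pitch) Rx(roll)).
In Python, from station import ctrl, viewer, hand_in gives the robot as it stands. The module is installed in compiled form; this text tells all that it offers.
- The arm moves only by the tool play_rows, never from a script. Its argument "deltas" is a list that holds one entry, the list of rows, each a list of 7 numbers: the shift along the tool's x, y, z in mm, then the turn, a rotation vector about the tool's x, y, z in rad, then the finger opening in mm, from 0 to 94. In form: [[[dx, dy, dz, ax, ay, az, gripper], ...]]. A call has 1 to 10 rows; each row shifts and turns the commanded pose from where the row before left it, along the tool's axes as they then stand; what a row does not reach is not made up. A row lasts 1/10 s, in which the tool goes at most 50 mm and 8.59 degrees, less where a joint would pass 70% of its speed; a pose out of reach is approached as far as the arm can. A call with a gripper value outside its range is refused whole. The fingers move at their own pace and stop on an object; "grip_force" is the grip in N (left out, the last holds). Time passes only in rows, so rows that do not move let the fingers close. It gives the time, the measured TCP pose, the force and the opening at its end, in the units of the state.
- ctrl.get_obs(): the state, without advancing time (a new reading comes with each control period).
- viewer.camera(name): name is "side" or "top"; returns a dict with "img" (400x640x3 uint8, red, green, blue), "fx", "fy", "cx", "cy" (pixels), "rvec" (rotation vector, rad) and "tvec" (3), from world to camera coordinates, as OpenCV has them. Camera axes: x right, y down, z forward; pixel columns grow to the right and rows downward; lengths in m; the calibration is good to about 2 mm. A picture is of the moment at which its call begins. There is no depth.
- hand_in(): hands the job in, once; it reports no verdict.
The state is a dict: "time_s": time; "qpos": joint angles; "joint_vel": joint speeds; "tau": joint torques, N m; "ee_pos": TCP position; "eef_rot": TCP orientation; "force": force on the tool from outside, world axes, zero at the start; "moment": the same for the moment, N m; "grip_width": finger opening in m.
Only numpy, scipy, OpenCV 4.12 (cv2) and the standard library are available. Lean on these libraries where they do the work, as an engineer would, in place of code of your own. Each camera call takes 0.05 s, during which the arm holds its last target.

## Working session

There is one attempt and no reset: what is moved stays moved. The work goes in short steps, Python scripts to look and compute and a tool call to move; the robot and the scene stay as the last step left them, time stands still between calls to the robot, and variables do not carry over. Pictures are saved under pics/ and viewed, and the job is handed in when it is done.

Besides the shell and the picture viewer there is one more tool, called after "Request:" by a JSON object that holds its "fn" and its "kwargs", one argument or row to a line. play_rows: Moves the arm, as the interface text tells. Its arguments: {"type":"object","properties":{"deltas":{"type":"array","items":{"type":"array","items":{"type":"array","items":{"type":"number"}}}},"grip_force":{"type":"number"}},"required":["deltas"]}

```bash
mkdir -p pics; ls; python3 - <<'E'
from station import ctrl, viewer
import cv2,numpy as np
np.set_printoptions(precision=4,suppress=True)
o=ctrl.get_obs();print(o)
for n in("side","top"):
    c=viewer.camera(n);cv2.imwrite(f"pics/{n}0.png",c["img"][:,:,::-1])
    np.savez(f"{n}0.npz",**c)
    R=cv2.Rodrigues(np.array(c["rvec"],float))[0];print(n,c["fx"],c["fy"],c["cx"],c["cy"],"C",-R.T@np.array(c["tvec"]).ravel());print(R)
E
```

```text
pics
{'time_s': 0.0, 'qpos': array([-1.2696,  0.3005,  1.5216,  0.    ,  1.3207, -0.0666]), 'joint_vel': array([-0.0002, -0.0022, -0.0001, -0.    ,  0.0005, -0.0006]), 'tau': array([ -0.0009, -53.1813, -35.2735,   0.0708,   0.0244,  -0.0001]), 'ee_pos': array([ 0.1977, -0.513 ,  0.2049]), 'eef_rot': array([-1.6783,  1.5696,  1.8311]), 'force': array([-0.2238, -0.4748, -0.5852]), 'moment': array([ 0.0561, -0.0658,  0.0028]), 'grip_width': 0.09402269542063817}
side 463.2438418174866 463.2438418174866 320.531400722187 202.16950440410682 C [ 1.0077 -0.2218  1.7399]
[[ 0.3998  0.9166 -0.008 ]
 [ 0.8697 -0.3821 -0.3125]
 [-0.2895  0.118  -0.9499]]
top 489.84895739599466 489.84895739599466 315.10326299664007 204.6078798552016 C [0.2554 0.0172 1.947 ]
[[-0.0125 -0.9999  0.003 ]
 [-0.9898  0.012  -0.1417]
 [ 0.1417 -0.0047 -0.9899]]
```

View pics/side0.png

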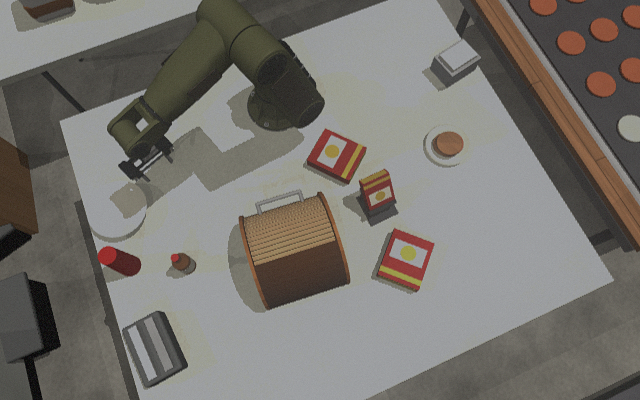

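View pics/top0.png

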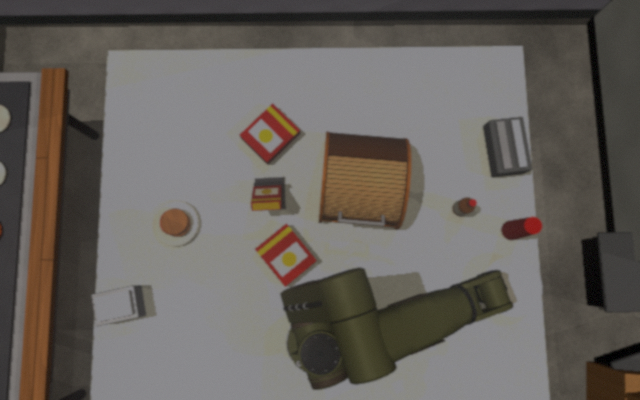

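The side view shows the bin around (295,250) with its handle at (280,203), the stand with the small carton at (378,195), the plate at (447,145) and the small amber bottle at (180,263). The top view shows the bin at (366,180), the carton at (268,193), the plate at (175,223) and the bottle at (465,206). I'll enlarge these areas next.

```bash
python3 - <<'E'
import cv2,numpy as np
def crop(n,x0,y0,w,h,s,out):
    im=cv2.imread(f"pics/{n}0.png")[y0:y0+h,x0:x0+w]
    im=cv2.convertScaleAbs(cv2.resize(im,None,fx=s,fy=s,interpolation=cv2.INTER_CUBIC),alpha=1.4)
    for k in range(0,w,10): cv2.putText(im,str(x0+k),(k*s,10),0,.35,(255,255,0),1) if k%20==0 else 0; cv2.line(im,(k*s,12),(k*s,16),(255,255,0),1)
    for k in range(0,h,10): cv2.putText(im,str(y0+k),(0,k*s+4),0,.35,(255,255,0),1)
    cv2.imwrite(out,im)
crop("side",230,180,130,140,5-1,"pics/sbin.png")
crop("top",310,120,120,120,5,"pics/tbin.png")
crop("side",340,155,80,80,7,"pics/scar.png")
crop("top",235,165,70,60,8,"pics/tcar.png")
E
```

```text
(no output)
```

View pics/sbin.png

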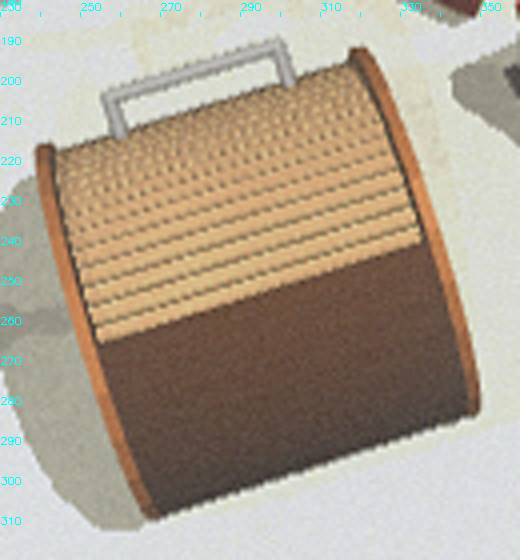

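View pics/tbin.png

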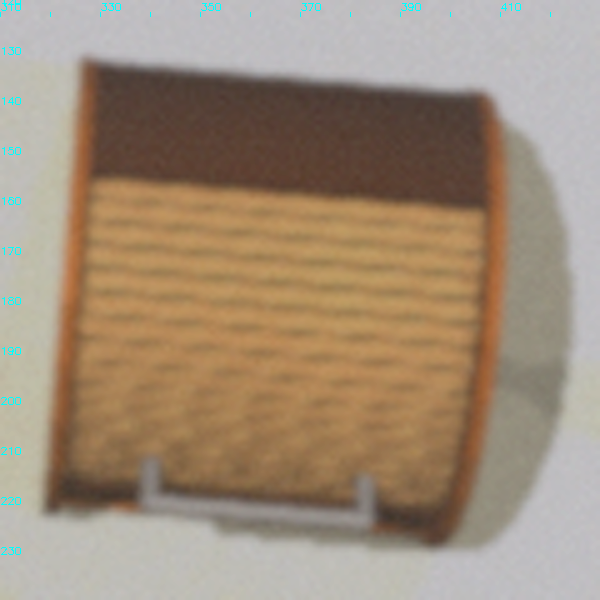

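View pics/scar.png

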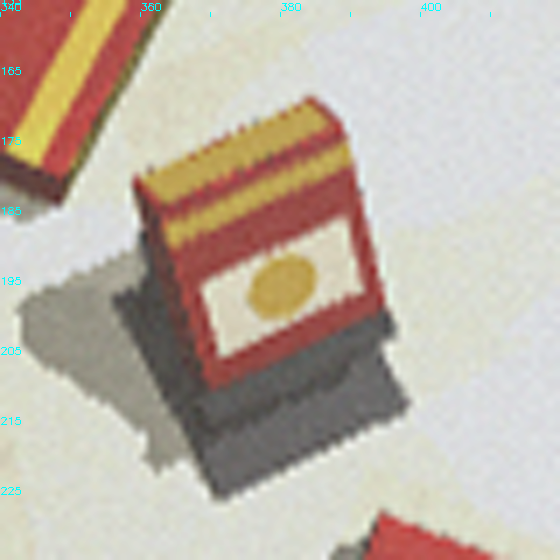

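View pics/tcar.png

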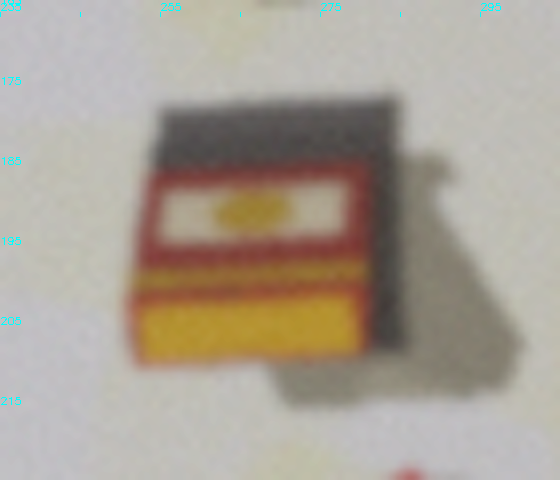

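```bash
cat > h.py <<'E'
import cv2,numpy as np
from scipy.optimize import least_squares
from scipy.spatial.transform import Rotation as Ro
np.set_printoptions(precision=4,suppress=True)
C={n:dict(np.load(f"{n}0.npz")) for n in("side","top")}
def proj(n,P):
    c=C[n];K=np.array([[c["fx"],0,c["cx"]],[0,c["fy"],c["cy"]],[0,0,1.]])
    return cv2.projectPoints(np.asarray(P,float).reshape(-1,1,3),np.array(c["rvec"],float),np.array(c["tvec"],float),K,None)[0][:,0]
def tri(us,ut):
    f=lambda p:np.r_[proj("side",[p])[0]-us,proj("top",[p])[0]-ut]
    r=least_squares(f,[.5,0,.1]);return r.x,np.abs(r.fun).max()
E
python3 - <<'E'
from h import *
print("handle +y",tri((299.8,191),(340.4,219.4)),"-y",tri((256.8,204.2),(383.4,224)))
print("hood +y",tri((335.5,240),(328.4,155.4)),"-y",tri((255,265.5),(407.4,161.6)))
def binpts(p):
    x,y,w,q=p;th=np.radians(28)+q
    P=np.array([[-.205*np.cos(th),s*.08,.045+.205*np.sin(th)] for s in(1,-1)]+[[.047,s*.146,.2156] for s in(1,-1)]+[[.177,s*.158,0] for s in(1,-1)])
    return P@Ro.from_euler("z",w).as_matrix().T+[x,y,0]
S=np.array([(299.8,191),(256.8,204.2),(335.5,240),(255,265.5),(348.8,283),(268,309.5)])
T=np.array([(340.4,219.4),(383.4,224),(328.4,155.4),(407.4,161.6)])
f=lambda p:np.r_[(proj("side",binpts(p))-S).ravel(),(proj("top",binpts(p)[:4])-T).ravel()]
r=least_squares(f,[.6,-.1,0,.1],loss="soft_l1");print("bin",r.x);print(f(r.x).reshape(-1,2))
def car(p):
    x,y,z,w,t=p
    P=np.array([[-.018,.055,.13],[-.018,-.055,.13],[.018,.055,.13],[.018,-.055,.13],[.018,.055,0],[.018,-.055,0]])
    R=Ro.from_euler("z",w)*Ro.from_euler("y",-t);return R.apply(P)+[x,y,z]
S2=np.array([(384.3,168.9),(359.3,180.7),(389,172.9),(363.1,185)])
T2=np.array([(251.9,210.4),(280.3,210.1),(252.3,201.6),(281.3,201.5),(254.4,186.3),(281.9,185.6)])
for free in(0,1):
    g=lambda p:np.r_[(proj("side",car(p)[:4])-S2).ravel(),(proj("top",car(p))[:4]-T2[:4]).ravel(),20*(1-free)*(p[4]-np.radians(38))]
    r=least_squares(g,[.55,.1,.03,0,.66]);print("car",r.x,np.degrees(r.x[3:]));print(g(r.x)[:16].reshape(-1,2)); print(proj("side",car(r.x)[4:]),proj("top",car(r.x)[4:]))
for nm,us,ut in(("plate",(447,146),(176,223)),("bottlecap",(178,258),(472,203))):print(nm,tri(us,ut))
E
```

```text
handle +y (array([ 0.4561, -0.0803,  0.1601]), np.float64(0.8872340563153216)) -y (array([ 0.4377, -0.24  ,  0.1516]), np.float64(0.5492781937973064))
hood +y (array([ 0.6848, -0.0403,  0.2088]), np.float64(0.3859242277234216)) -y (array([ 0.6574, -0.3232,  0.2153]), np.float64(1.0643247943418714))
bin [ 0.622  -0.177  -0.0957  0.051 ]
[[-0.9755  0.6489]
 [-0.2911  0.5326]
 [ 0.5392 -1.4701]
 [-2.3147 -0.2025]
 [ 0.0589  0.4901]
 [-0.4012  0.903 ]
 [-0.929   0.4618]
 [-0.6583 -0.5369]
 [-1.4699  0.002 ]
 [-0.0193  0.4055]]
car [0.5908 0.1933 0.0453 0.0152 0.6609] [ 0.8684 37.869 ]
[[ 0.0453  0.2048]
 [-1.539  -0.0955]
 [-0.3972  0.4524]
 [-1.508   0.0853]
 [-0.7133 -0.126 ]
 [ 0.4163 -0.624 ]
 [-1.9399  0.258 ]
 [-1.1183 -0.4444]]
[[394.5868 200.9754]
 [368.7668 212.4224]] [[253.5253 185.5824]
 [281.5929 184.8336]]
car [0.5898 0.1933 0.0445 0.0152 0.6508] [ 0.8718 37.2874]
[[ 0.0359  0.1645]
 [-1.5491 -0.1339]
 [-0.3887  0.4923]
 [-1.4968  0.1263]
 [-0.7179 -0.0998]
 [ 0.4141 -0.5996]
 [-1.9356  0.2356]
 [-1.1169 -0.4685]]
[[394.4398 200.8417]
 [368.6367 212.2815]] [[253.5554 185.8622]
 [281.611  185.112 ]]
plate (array([0.4661, 0.5625, 0.0082]), np.float64(0.2531772151897371))
bottlecap (array([ 0.5117, -0.5647,  0.1578]), np.float64(1.7708138483395146))
```

```bash
cat >> h.py <<'E'
BX,BY,BW=.622,-.177,-.0957
Rb=Ro.from_euler("z",BW)
def b2w(p): return Rb.apply(p)+[BX,BY,0]
def toolR(tilt,w,flip=1):
    # tool x: down, tilted by 'tilt' towards +x of frame with yaw w ; tool y = flip * frame-x-ish
    x=np.array([np.sin(tilt),0,-np.cos(tilt)]);y=flip*np.array([np.cos(tilt),0,np.sin(tilt)])
    return Ro.from_euler("z",w)*Ro.from_matrix(np.c_[x,y,np.cross(x,y)])
def rows(p,R,p2,R2,n,g):
    """straight move split in n rows, tool-frame deltas"""
    rv=(R.inv()*R2).as_rotvec();out=[]
    for k in range(n):
        Ra=R*Ro.from_rotvec(rv*k/n)
        out.append(list(np.round(Ra.inv().apply((p2-p)/n)*1000,1))+list(np.round(rv/n,3))+[g])
    return out
def show(r):
    for a in r: print([float(v) for v in a])
def cur():
    from station import ctrl
    o=ctrl.get_obs();return o["ee_pos"],Ro.from_euler("xyz",o["eef_rot"]),o
E
python3 - <<'E'
from h import *
p,R,o=cur();print(R.as_matrix());
for fl in(1,-1):
    print(fl,np.degrees((R.inv()*toolR(.52,BW,fl)).as_rotvec()))
th=np.radians(28)+.051;print("handle",b2w([-.205*np.cos(th),0,.045+.205*np.sin(th)]))
E
```

```text
[[-0.0003  0.3596 -0.9331]
 [ 0.001  -0.9331 -0.3596]
 [-1.     -0.001  -0.0001]]
1 [-61.957   16.4434  26.7098]
-1 [113.4846  30.2487 -18.6221]
handle [ 0.4469 -0.1602  0.1503]
```

```bash
python3 - <<'E'
from h import *
p,R,o=cur();T=toolR(.7,BW);d=T.apply([1,0,0])
H=np.array([.447,-.160,.153]);A=H-.07*d
print(A,H+.014*d);show(rows(p,R,A,T,10,30))
E
```

```text
[ 0.4021 -0.1557  0.2065] [ 0.456  -0.1609  0.1423]
[-0.1, -26.0, -31.9, -0.106, 0.039, 0.063, 30.0]
[-0.4, -22.4, -34.5, -0.106, 0.039, 0.063, 30.0]
[-0.3, -18.6, -36.7, -0.106, 0.039, 0.063, 30.0]
[0.1, -14.7, -38.5, -0.106, 0.039, 0.063, 30.0]
[0.9, -10.5, -39.8, -0.106, 0.039, 0.063, 30.0]
[1.9, -6.4, -40.6, -0.106, 0.039, 0.063, 30.0]
[3.2, -2.2, -41.0, -0.106, 0.039, 0.063, 30.0]
[4.8, 1.9, -40.8, -0.106, 0.039, 0.063, 30.0]
[6.6, 5.9, -40.2, -0.106, 0.039, 0.063, 30.0]
[8.6, 9.6, -39.1, -0.106, 0.039, 0.063, 30.0]
```

Request:
{"fn": "play_rows", "kwargs": {
  "deltas": [
    [[0,-26,-32,-0.106,0.039,0.063,30],[0,-22,-34.5,-0.106,0.039,0.063,30],[0,-18.5,-36.5,-0.106,0.039,0.063,30],[0,-14.5,-38.5,-0.106,0.039,0.063,30],[1,-10.5,-40,-0.106,0.039,0.063,30],[2,-6.5,-40.5,-0.106,0.039,0.063,30],[3,-2,-41,-0.106,0.039,0.063,30],[5,2,-41,-0.106,0.039,0.063,30],[6.5,6,-40,-0.106,0.039,0.063,30],[8.5,9.5,-39,-0.106,0.039,0.063,30]]
  ],
  "grip_force": 20
}}

```text
time_s: 1.1
ee_pos: [0.403, -0.1553, 0.2067]
eef_rot: [1.568, 0.863, -0.093]
force: [1.4, -0.5, -0.0]
grip_width: 0.0301
```

```bash
python3 - <<'E'
from h import *
from station import viewer
T=toolR(.7,BW);d=T.apply([1,0,0])
for n in("side","top"):
    im=viewer.camera(n)["img"][:,:,::-1];x,y=(230,140) if n=="side" else (310,120)
    cv2.imwrite(f"pics/{n}1.png",cv2.convertScaleAbs(cv2.resize(im[y:y+130,x:x+130],None,fx=4,fy=4,interpolation=2),alpha=1.4))
im=np.hstack([cv2.imread(f"pics/{n}1.png")[:,:400] for n in("side","top")]);cv2.imwrite("pics/a1.png",im)
p,R,o=cur();print(p,o["qpos"],o["force"],o["grip_width"],"rot err",(R.inv()*T).as_rotvec())
H=np.array([.447,-.160,.153])
show(rows(p,R,H+.014*d,T,5,30))
E
```

```text
[ 0.4029 -0.1537  0.2057] [-0.6824 -0.3156  2.2885  0.6374  0.656  -1.0056] [-0.7583 -0.813  -1.1694] 0.029888384700340314 rot err [ 0.0056 -0.0047 -0.0057]
[16.6, -0.1, 0.5, 0.001, -0.001, -0.001, 30.0]
[16.6, -0.1, 0.5, 0.001, -0.001, -0.001, 30.0]
[16.6, -0.0, 0.5, 0.001, -0.001, -0.001, 30.0]
[16.6, -0.0, 0.4, 0.001, -0.001, -0.001, 30.0]
[16.6, -0.0, 0.4, 0.001, -0.001, -0.001, 30.0]
```

View pics/a1.png

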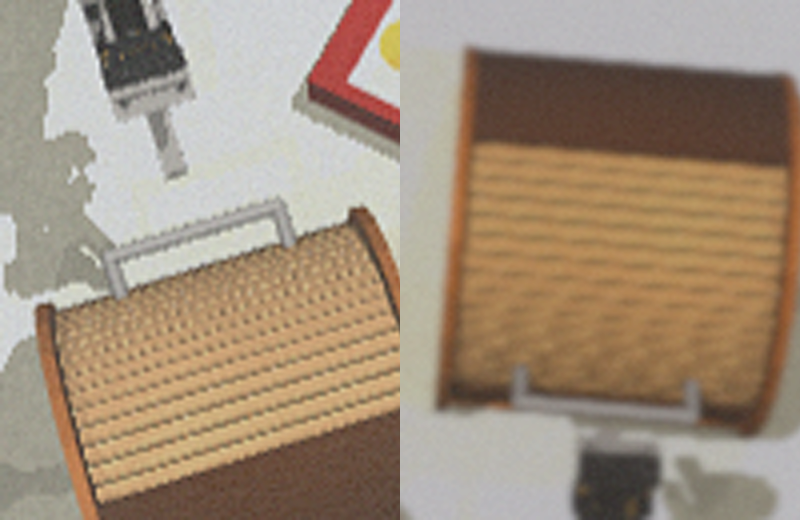

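Both crops show the gripper centred before the handle bar. Its fingertip is at about (274,184) in the side image and the bar runs just below it, so I'll insert.

Request:
{"fn": "play_rows", "kwargs": {
  "deltas": [
    [[17,0,0,0,0,0,30],[17,0,0,0,0,0,30],[17,0,0,0,0,0,30],[16,0,0,0,0,0,30],[16,0,0,0,0,0,30],[0,0,0,0,0,0,30]]
  ]
}}

```text
time_s: 1.8
ee_pos: [0.4561, -0.162, 0.1419]
eef_rot: [1.574, 0.869, -0.093]
force: [-0.9, -0.3, -0.5]
grip_width: 0.03
```

```bash
python3 - <<'E'
from h import *
from station import viewer
for n in("side","top"):
    im=viewer.camera(n)["img"][:,:,::-1];x,y=(240,160) if n=="side" else (325,170)
    cv2.imwrite(f"pics/{n}2.png",cv2.convertScaleAbs(cv2.resize(im[y:y+70,x:x+70],None,fx=6,fy=6,interpolation=2),alpha=1.4))
im=np.hstack([cv2.imread(f"pics/{n}2.png")[:,:400] for n in("side","top")]);cv2.imwrite("pics/a2.png",im)
p,R,o=cur();print(p,o["force"])
# arc plan: keep offset along tool
p0=np.array([p[0],p[1],p[2]])
c=Rb.inv().apply(p-[BX,BY,0]);print("bin frame",c)
d=R.apply([1,0,0]);h=Rb.inv().apply(p-.014*d-[BX,BY,0]);print("handle guess",h,np.hypot(h[0],h[2]-.045),np.degrees(np.arctan2(h[2]-.045,-h[0])))
E
```

```text
[ 0.4559 -0.1621  0.1433] [ 0.6177  0.0419 -0.0211]
bin frame [-0.1668 -0.001   0.1433]
handle guess [-0.1758 -0.001   0.154 ] 0.20686531220715107 31.790490519105788
```

View pics/a2.png

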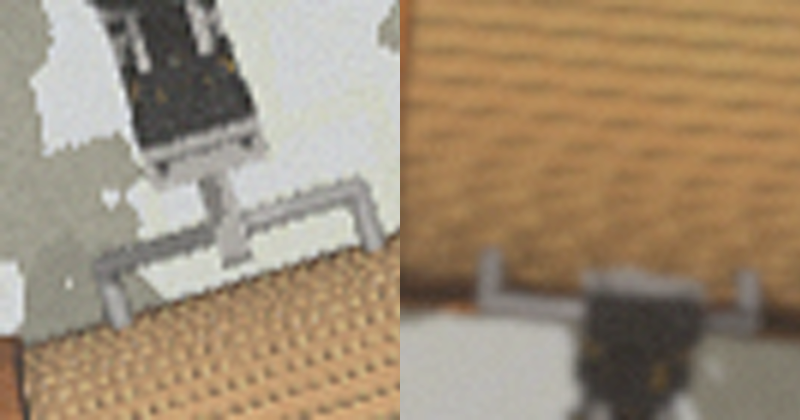

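```bash
cat >> h.py <<'E'
def cage(th,tilt,depth=.014,r=.205,y=0.,off=0.):
    T=toolR(tilt,BW)
    hb=np.array([-r*np.cos(th),y,.045+r*np.sin(th)])
    return b2w(hb)+T.apply([depth,off,0]),T
E
python3 - <<'E'
from h import *
p,R,o=cur()
ths=np.radians(np.linspace(31.3,105,21));tl=np.linspace(.7,0,21)
pp,RR=p,R
for k in range(1,21):
    a,T=cage(ths[k],tl[k]);
    if k==1: pp,RR=cage(ths[0],tl[0]); print("start diff",(pp-p)*1000)
    show(rows(pp,RR,a,T,1,30)); pp,RR=a,T
print(pp)
E
```

```text
start diff [ 0.7177  0.9356 -2.514 ]
[-3.8, 12.1, 0.0, 0.0, 0.0, -0.035, 30.0]
[-3.4, 12.2, -0.0, 0.0, 0.0, -0.035, 30.0]
[-3.1, 12.3, -0.0, 0.0, 0.0, -0.035, 30.0]
[-2.7, 12.4, -0.0, -0.0, -0.0, -0.035, 30.0]
[-2.3, 12.5, 0.0, 0.0, -0.0, -0.035, 30.0]
[-1.9, 12.6, 0.0, 0.0, 0.0, -0.035, 30.0]
[-1.5, 12.6, 0.0, 0.0, -0.0, -0.035, 30.0]
[-1.2, 12.6, -0.0, -0.0, 0.0, -0.035, 30.0]
[-0.8, 12.7, 0.0, 0.0, 0.0, -0.035, 30.0]
[-0.4, 12.7, -0.0, -0.0, -0.0, -0.035, 30.0]
[0.0, 12.7, -0.0, 0.0, 0.0, -0.035, 30.0]
[0.4, 12.7, 0.0, -0.0, -0.0, -0.035, 30.0]
[0.8, 12.7, 0.0, -0.0, 0.0, -0.035, 30.0]
[1.2, 12.6, -0.0, -0.0, -0.0, -0.035, 30.0]
[1.5, 12.6, 0.0, -0.0, -0.0, -0.035, 30.0]
[1.9, 12.5, 0.0, 0.0, 0.0, -0.035, 30.0]
[2.3, 12.5, -0.0, -0.0, -0.0, -0.035, 30.0]
[2.7, 12.4, 0.0, -0.0, -0.0, -0.035, 30.0]
[3.1, 12.3, -0.0, 0.0, 0.0, -0.035, 30.0]
[3.4, 12.2, 0.0, -0.0, -0.0, -0.035, 30.0]
[ 0.6748 -0.1821  0.229 ]
```

Request:
{"fn": "play_rows", "kwargs": {
  "deltas": [
    [[-4,12,0,0,0,-0.035,30],[-3.5,12,0,0,0,-0.035,30],[-3,12.5,0,0,0,-0.035,30],[-2.5,12.5,0,0,0,-0.035,30],[-2.5,12.5,0,0,0,-0.035,30],[-2,12.5,0,0,0,-0.035,30],[-1.5,12.5,0,0,0,-0.035,30],[-1,12.5,0,0,0,-0.035,30],[-1,12.5,0,0,0,-0.035,30],[-0.5,12.5,0,0,0,-0.035,30]]
  ]
}}

```text
time_s: 2.9
ee_pos: [0.5485, -0.1715, 0.2265]
eef_rot: [1.567, 1.218, -0.1]
force: [-3.9, 0.8, 0.5]
grip_width: 0.0302
```

Request:
{"fn": "play_rows", "kwargs": {
  "deltas": [
    [[0,12.5,0,0,0,-0.035,30],[0.5,12.5,0,0,0,-0.035,30],[1,12.5,0,0,0,-0.035,30],[1,12.5,0,0,0,-0.035,30],[1.5,12.5,0,0,0,-0.035,30],[2,12.5,0,0,0,-0.035,30],[2.5,12.5,0,0,0,-0.035,30],[2.5,12.5,0,0,0,-0.035,30],[3,12.5,0,0,0,-0.035,30],[3.5,12,0,0,0,-0.035,30]]
  ]
}}

```text
time_s: 3.9
ee_pos: [0.6721, -0.1836, 0.2338]
eef_rot: [1.126, 1.566, -0.542]
force: [-1.4, 0.0, 0.1]
grip_width: 0.0302
```

```bash
python3 - <<'E'
from h import *
from station import viewer
for n in("side","top"):
    im=viewer.camera(n)["img"][:,:,::-1];x,y=(230,180) if n=="side" else (310,120)
    cv2.imwrite(f"pics/{n}3.png",cv2.convertScaleAbs(cv2.resize(im[y:y+130,x:x+130],None,fx=3,fy=3,interpolation=2),alpha=1.4))
im=np.hstack([cv2.imread(f"pics/{n}3.png")[:,:400] for n in("side","top")]);cv2.imwrite("pics/a3.png",im)
p,R,o=cur();print(p,o["force"],o["qpos"],cage(np.radians(105),0)[0])
E
```

```text
[ 0.6725 -0.1833  0.2318] [-0.0743 -0.4632  0.3695] [-0.3184  0.6304  0.9863 -0.0003  1.5216 -0.2217] [ 0.6748 -0.1821  0.229 ]
```

View pics/a3.png

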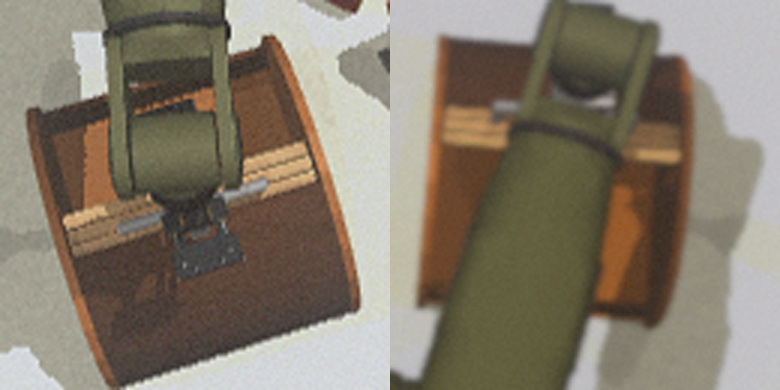

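Request:
{"fn": "play_rows", "kwargs": {
  "deltas": [
    [[2,7,0,0,0,0,30],[0,0,0,0,0,0,30],[0,-5,0,0,0,0,30],[-25,0,0,0,0,0,30],[-30,0,0,0,0,0,30],[-20,0,0,0,0,0,60]]
  ]
}}

```text
time_s: 4.6
ee_pos: [0.6735, -0.1827, 0.3083]
eef_rot: [1.491, 1.563, -0.175]
force: [0.8, -0.7, 0.2]
grip_width: 0.0353
```

```bash
cat >> h.py <<'E'
CB=np.array([.5905,.193,.045]);CW=.0152;CT=np.radians(38)
def cgrasp(s,tilt=CT):
    T=toolR(tilt,CW);return CB-T.apply([s,0,0]),T   # TCP at carton z = s
E
python3 - <<'E'
from h import *
p,R,o=cur();a,T=cgrasp(.2);print(p,a,o["force"])
show(rows(p,R,a,T,11,60))
E
```

```text
[ 0.6735 -0.1827  0.3083] [0.4674 0.1911 0.2026] [ 0.8228 -0.7417  0.2071]
[9.4, -22.0, -32.1, -0.01, 0.003, 0.06, 60.0]
[8.2, -22.2, -32.2, -0.01, 0.003, 0.06, 60.0]
[7.0, -22.3, -32.4, -0.01, 0.003, 0.06, 60.0]
[5.8, -22.4, -32.6, -0.01, 0.003, 0.06, 60.0]
[4.6, -22.4, -32.8, -0.01, 0.003, 0.06, 60.0]
[3.3, -22.3, -33.0, -0.01, 0.003, 0.06, 60.0]
[2.1, -22.1, -33.2, -0.01, 0.003, 0.06, 60.0]
[0.9, -21.9, -33.4, -0.01, 0.003, 0.06, 60.0]
[-0.2, -21.6, -33.6, -0.01, 0.003, 0.06, 60.0]
[-1.4, -21.2, -33.8, -0.01, 0.003, 0.06, 60.0]
[-2.5, -20.8, -34.1, -0.01, 0.003, 0.06, 60.0]
```

Request:
{"fn": "play_rows", "kwargs": {
  "deltas": [
    [[4,-22,-35,-0.01,0.003,0.06,60],[5,-22,-35,-0.01,0.003,0.06,60],[6,-22,-35,-0.01,0.003,0.06,60],[6,-22.5,-35,-0.01,0.003,0.06,60],[6,-22.5,-35,-0.01,0.003,0.06,60],[5,-22.5,-35,-0.01,0.003,0.06,60],[3,-22,-35,-0.01,0.003,0.06,60],[2,-22,-35,-0.01,0.003,0.06,60],[0,-21.5,-35,-0.01,0.003,0.06,60],[0,-21,-35,-0.01,0.003,0.06,60]]
  ]
}}

```text
time_s: 5.6
ee_pos: [0.4889, 0.1768, 0.2136]
eef_rot: [1.572, 0.963, 0.01]
force: [-0.2, -0.5, 0.3]
grip_width: 0.0602
```

```bash
python3 - <<'E'
from h import *
p,R,o=cur();a,T=cgrasp(.2);print(p,a,o["force"],o["qpos"])
show(rows(p,R,a,T,2,60))
E
```

```text
[0.4889 0.1768 0.2136] [0.4674 0.1911 0.2026] [-0.1604 -0.4824  0.2804] [ 0.3857 -0.0519  2.0154 -0.3606  0.6356  0.6093]
[-1.6, -11.9, -7.3, -0.003, 0.002, 0.028, 60.0]
[-1.9, -11.8, -7.3, -0.003, 0.002, 0.028, 60.0]
```

Request:
{"fn": "play_rows", "kwargs": {
  "deltas": [
    [[-2,-12,-7,-0.003,0.002,0.028,60],[-2,-10,-6,-0.003,0,0.026,60],[0,0,0,0,0,0,60]]
  ]
}}

```text
time_s: 5.9
ee_pos: [0.4683, 0.1889, 0.2031]
eef_rot: [1.566, 0.914, 0.012]
force: [0.1, -0.4, -0.6]
grip_width: 0.0601
```

```bash
python3 - <<'E'
from h import *
from station import viewer
for n in("side","top"):
    im=viewer.camera(n)["img"][:,:,::-1];x,y=(340,130) if n=="side" else (225,150)
    cv2.imwrite(f"pics/{n}.full4.png",im)
    cv2.imwrite(f"pics/{n}4.png",cv2.convertScaleAbs(cv2.resize(im[y:y+90,x:x+80],None,fx=5,fy=5,interpolation=2),alpha=1.4))
im=np.hstack([cv2.imread(f"pics/{n}4.png") for n in("side","top")]);cv2.imwrite("pics/a4.png",im)
p,R,o=cur();a,T=cgrasp(.2);print(p,a,o["force"])
show(rows(p,R,a,T,1,60))
E
```

```text
[0.47   0.1885 0.2043] [0.4674 0.1911 0.2026] [ 0.7845 -0.12    0.4729]
[-0.3, -3.1, -2.7, 0.001, 0.003, 0.006, 60.0]
```

View pics/a4.png

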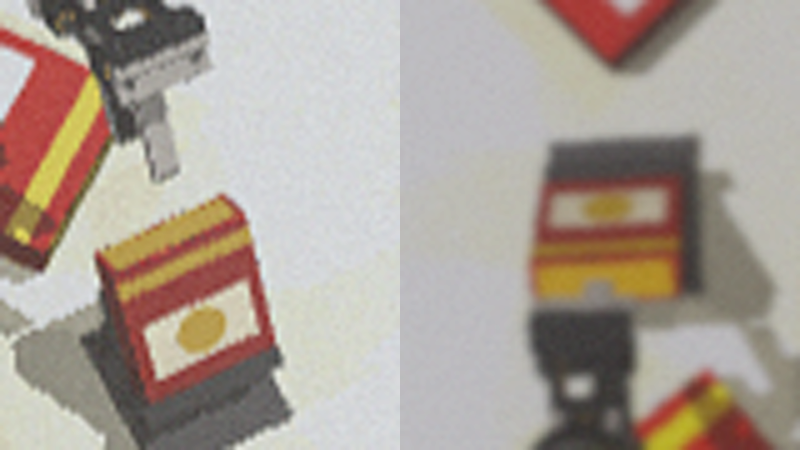

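View pics/side.full4.png

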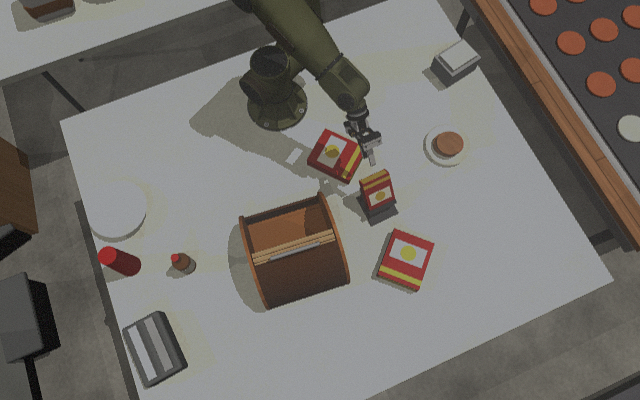

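The crops show the open fingers lined up over the carton's top band, at about (605,290) in the top crop. The full side view shows the cover rolled back under the hood at (292,248).

Request:
{"fn": "play_rows", "kwargs": {
  "deltas": [
    [[15,-2,-2.5,0,0,0.006,60],[20,0,0,0,0,0,60],[15,0,0,0,0,0,60],[15,0,0,0,0,0,60],[10,0,0,0,0,0,60],[0,0,0,0,0,0,60]]
  ]
}}

```text
time_s: 6.6
ee_pos: [0.5151, 0.1908, 0.1425]
eef_rot: [1.565, 0.909, 0.008]
force: [1.0, 0.6, 0.1]
grip_width: 0.0597
```

Request:
{"fn": "play_rows", "kwargs": {
  "deltas": [
    [[10,0,0,0,0,0,60],[10,0,0,0,0,0,60],[10,0,0,0,0,0,60],[0,0,0,0,0,0,60]]
  ]
}}

```text
time_s: 7.0
ee_pos: [0.5332, 0.1915, 0.1183]
eef_rot: [1.565, 0.91, 0.009]
force: [-0.5, -0.2, -0.5]
grip_width: 0.0601
```

```bash
python3 - <<'E'
from h import *
from station import viewer
for n in("side","top"):
    im=viewer.camera(n)["img"][:,:,::-1];x,y=(340,130) if n=="side" else (225,150)
    cv2.imwrite(f"pics/{n}5.png",cv2.convertScaleAbs(cv2.resize(im[y:y+90,x:x+80],None,fx=5,fy=5,interpolation=2),alpha=1.4))
im=np.hstack([cv2.imread(f"pics/{n}5.png") for n in("side","top")]);cv2.imwrite("pics/a5.png",im)
p,R,o=cur();a,T=cgrasp(.093);print(p,a,o["force"])
show(rows(p,R,a,T,1,60))
E
```

```text
[0.533  0.1917 0.1192] [0.5333 0.1921 0.1183] [-0.0153 -0.5071 -0.002 ]
[0.9, -0.3, -0.4, 0.001, 0.004, 0.001, 60.0]
```

View pics/a5.png

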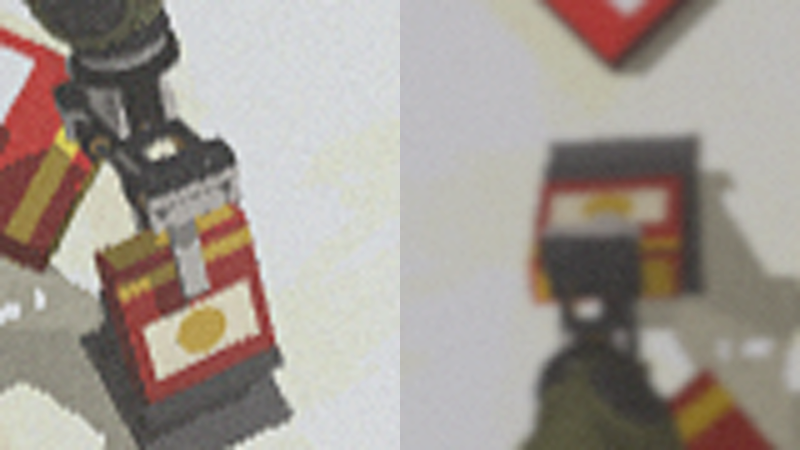

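The front finger lies on the carton's face, ending above the white panel at about (190,290) in the side crop. I'll close now.

Request:
{"fn": "play_rows", "kwargs": {
  "deltas": [
    [[0,0,0,0,0,0,45],[0,0,0,0,0,0,38],[0,0,0,0,0,0,30],[0,0,0,0,0,0,30],[0,0,0,0,0,0,30]]
  ],
  "grip_force": 30
}}

```text
time_s: 7.6
ee_pos: [0.5328, 0.1917, 0.1195]
eef_rot: [1.565, 0.908, 0.009]
force: [-6.1, -0.8, 3.9]
grip_width: 0.0359
```

```bash
python3 - <<'E'
from h import *
p,R,o=cur();print(p,o["force"],o["moment"],o["grip_width"])
# lift: along -tool x 40, then up, then to above bin
q=p-R.apply([.045,0,0]); q2=q+[0,0,.17]
show(rows(p,R,q,R,1,30)); print(q2);show(rows(q,R,q2,R,4,30))
t=b2w([-.085,0,.012+.093+.17]);T=toolR(0,BW);print(t)
show(rows(q2,R,t,T,10,30))
E
```

```text
[0.5328 0.1917 0.1195] [-6.1373 -0.761   3.8999] [-0.2834  0.6671 -0.1326] 0.03592971413977729
[-45.0, 0.0, -0.0, 0.0, 0.0, 0.0, 30.0]
[0.5051 0.1914 0.325 ]
[-33.5, 26.1, 0.1, 0.0, 0.0, 0.0, 30.0]
[-33.5, 26.1, 0.1, 0.0, 0.0, 0.0, 30.0]
[-33.5, 26.1, 0.1, 0.0, 0.0, 0.0, 30.0]
[-33.5, 26.1, 0.1, 0.0, 0.0, 0.0, 30.0]
[ 0.5374 -0.1689  0.275 ]
[5.7, -1.0, 36.1, 0.011, -0.003, -0.066, 30.0]
[5.9, -0.2, 36.0, 0.011, -0.003, -0.066, 30.0]
[6.0, 0.6, 36.0, 0.011, -0.003, -0.066, 30.0]
[6.0, 1.3, 36.0, 0.011, -0.003, -0.066, 30.0]
[6.0, 2.1, 35.9, 0.011, -0.003, -0.066, 30.0]
[6.0, 2.9, 35.9, 0.011, -0.003, -0.066, 30.0]
[5.9, 3.7, 35.8, 0.011, -0.003, -0.066, 30.0]
[5.7, 4.4, 35.8, 0.011, -0.003, -0.066, 30.0]
[5.5, 5.2, 35.7, 0.011, -0.003, -0.066, 30.0]
[5.3, 5.9, 35.6, 0.011, -0.003, -0.066, 30.0]
```

Request:
{"fn": "play_rows", "kwargs": {
  "deltas": [
    [[-8,0,0,0,0,0,30],[-12,0,0,0,0,0,30],[-12,0,0,0,0,0,30],[-13,0,0,0,0,0,30],[-30,23,0,0,0,0,30],[-32,25,0,0,0,0,30],[-32,25,0,0,0,0,30],[-32,25,0,0,0,0,30],[-26,20,0,0,0,0,30],[0,0,0,0,0,0,30]]
  ]
}}

```text
time_s: 8.6
ee_pos: [0.5051, 0.1925, 0.3524]
eef_rot: [1.571, 0.902, 0.014]
force: [1.1, 0.9, -5.0]
grip_width: 0.036
```

```bash
python3 - <<'E'
from h import *
from station import viewer
for n in("side","top"):
    im=viewer.camera(n)["img"][:,:,::-1];x,y=(300,90) if n=="side" else (210,140)
    cv2.imwrite(f"pics/{n}6.png",cv2.convertScaleAbs(cv2.resize(im[y:y+130,x:x+100],None,fx=4,fy=4,interpolation=2),alpha=1.4))
im=np.hstack([cv2.imread(f"pics/{n}6.png") for n in("side","top")]);cv2.imwrite("pics/a6.png",im)
p,R,o=cur();print(p,o["force"],o["moment"],o["grip_width"])
t=b2w([-.085,0,.0]);t[2]=p[2]-.005;T=toolR(0,BW);print(t)
show(rows(p,R,t,T,10,30))
E
```

```text
[0.5043 0.192  0.3466] [ 0.0164 -0.5506 -3.9868] [-0.0573  0.7398 -0.0024] 0.03619128996530954
[ 0.5374 -0.1689  0.3416]
[2.2, 1.8, 36.1, 0.011, -0.003, -0.066, 30.0]
[2.2, 2.4, 36.1, 0.011, -0.003, -0.066, 30.0]
[2.1, 2.9, 36.1, 0.011, -0.003, -0.066, 30.0]
[2.0, 3.4, 36.0, 0.011, -0.003, -0.066, 30.0]
[1.9, 3.9, 36.0, 0.011, -0.003, -0.066, 30.0]
[1.8, 4.4, 35.9, 0.011, -0.003, -0.066, 30.0]
[1.6, 4.9, 35.9, 0.011, -0.003, -0.066, 30.0]
[1.4, 5.4, 35.8, 0.011, -0.003, -0.066, 30.0]
[1.1, 5.9, 35.7, 0.011, -0.003, -0.066, 30.0]
[0.8, 6.3, 35.7, 0.011, -0.003, -0.066, 30.0]
```

View pics/a6.png

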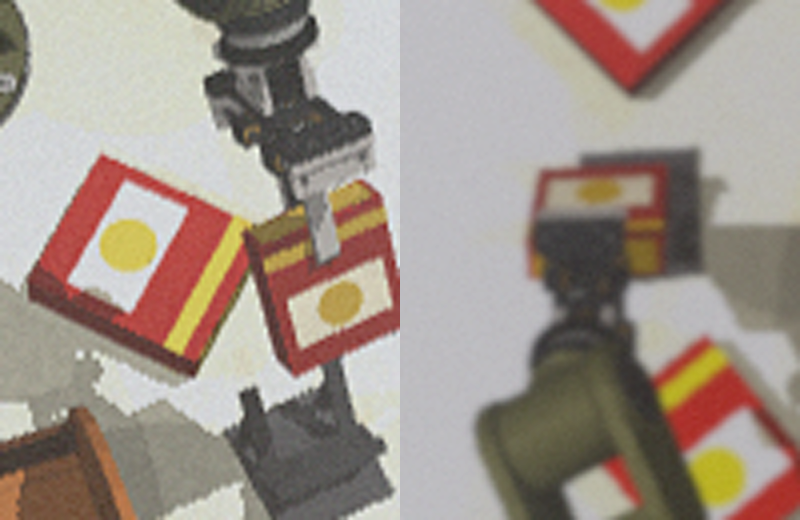

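The carton is held and clear of the stand: the stand bars at (250,400) and (330,380) in the side crop are bare. Now I'll move it over the bin.

Request:
{"fn": "play_rows", "kwargs": {
  "deltas": [
    [[2,2,36,0.011,-0.003,-0.066,30],[2,2.5,36,0.011,-0.003,-0.066,30],[2,3,36,0.011,-0.003,-0.066,30],[2,3.5,36,0.011,-0.003,-0.066,30],[2,4,36,0.011,-0.003,-0.066,30],[2,4.5,36,0.011,-0.003,-0.066,30],[1.5,5,36,0.011,-0.003,-0.066,30],[1.5,5.5,36,0.011,-0.003,-0.066,30],[1,6,36,0.011,-0.003,-0.066,30],[1,6.5,36,0.011,-0.003,-0.066,30]]
  ]
}}

```text
time_s: 9.7
ee_pos: [0.5379, -0.171, 0.34]
eef_rot: [-2.523, 1.564, 2.091]
force: [0.5, 0.5, -2.8]
grip_width: 0.0362
```

Request:
{"fn": "play_rows", "kwargs": {
  "deltas": [
    [[0,0,0,0,0,0,30],[0,0,0,0,0,0,30]]
  ]
}}

```text
time_s: 9.9
ee_pos: [0.5382, -0.1699, 0.3396]
eef_rot: [-2.867, 1.565, 1.746]
force: [0.3, -0.5, -2.8]
grip_width: 0.0357
```

```bash
python3 - <<'E'
from h import *
from station import viewer
for n in("side","top"):
    im=viewer.camera(n)["img"][:,:,::-1];x,y=(230,130) if n=="side" else (310,130)
    cv2.imwrite(f"pics/{n}.full7.png",im)
    cv2.imwrite(f"pics/{n}7.png",cv2.convertScaleAbs(cv2.resize(im[y:y+145,x:x+100],None,fx=4,fy=4,interpolation=2),alpha=1.4))
im=np.hstack([cv2.imread(f"pics/{n}7.png") for n in("side","top")]);cv2.imwrite("pics/a7.png",im)
p,R,o=cur();print(p,o["force"],o["moment"],o["grip_width"],o["qpos"])
t=b2w([-.085,0,.0]);t[2]=.20;T=toolR(0,BW);print(t)
show(rows(p,R,t,T,6,30))
E
```

```text
[ 0.5381 -0.1687  0.3413] [ 1.069   0.258  -3.3644] [-0.0863 -0.0682 -0.0258] 0.035469887633553895 [-0.3712  0.2713  1.2483  0.0049  1.6222 -0.2735]
[ 0.5374 -0.1689  0.2   ]
[23.5, -0.1, 0.1, -0.0, -0.001, -0.0, 30.0]
[23.5, -0.1, 0.1, -0.0, -0.001, -0.0, 30.0]
[23.5, -0.1, 0.1, -0.0, -0.001, -0.0, 30.0]
[23.5, -0.1, 0.1, -0.0, -0.001, -0.0, 30.0]
[23.5, -0.1, 0.1, -0.0, -0.001, -0.0, 30.0]
[23.5, -0.1, 0.1, -0.0, -0.001, -0.0, 30.0]
```

View pics/a7.png

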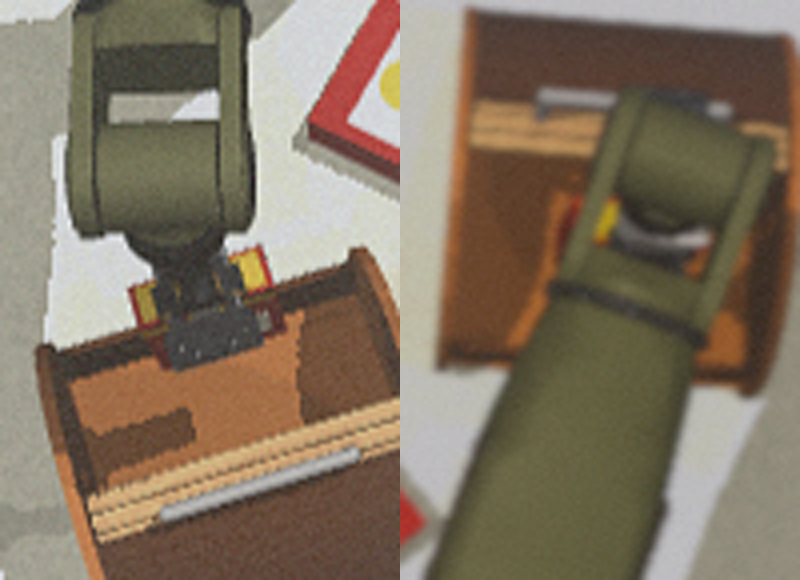

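Request:
{"fn": "play_rows", "kwargs": {
  "deltas": [
    [[24,0,0,0,0,0,30],[30,0,0,0,0,0,30],[30,0,0,0,0,0,30],[30,0,0,0,0,0,30],[28,0,0,0,0,0,30],[24,0,0,0,0,0,30],[20,0,0,0,0,0,30],[16,0,0,0,0,0,30],[10,0,0,0,0,0,30],[0,0,0,0,0,0,30]]
  ]
}}

```text
time_s: 11.0
ee_pos: [0.5382, -0.1677, 0.1293]
eef_rot: [3.04, 1.566, 1.372]
force: [-0.1, 0.7, -3.7]
grip_width: 0.0356
```

Request:
{"fn": "play_rows", "kwargs": {
  "deltas": [
    [[4,0,0,0,0,0,30],[4,0,0,0,0,0,30],[3,0,0,0,0,0,30],[2,0,0,0,0,0,30],[0,0,0,0,0,0,30]]
  ]
}}

```text
time_s: 11.5
ee_pos: [0.5387, -0.1686, 0.117]
eef_rot: [2.778, 1.566, 1.109]
force: [0.5, -0.9, -3.4]
grip_width: 0.0357
```

Request:
{"fn": "play_rows", "kwargs": {
  "deltas": [
    [[2,0,0,0,0,0,30],[2,0,0,0,0,0,30],[2,0,0,0,0,0,30],[1,0,0,0,0,0,30],[0,0,0,0,0,0,30]]
  ]
}}

```text
time_s: 12.0
ee_pos: [0.5388, -0.1686, 0.1099]
eef_rot: [2.789, 1.566, 1.12]
force: [-0.2, -1.4, -4.2]
grip_width: 0.0358
```

Request:
{"fn": "play_rows", "kwargs": {
  "deltas": [
    [[1,0,0,0,0,0,30],[1,0,0,0,0,0,30],[0,0,0,0,0,0,30]]
  ]
}}

```text
time_s: 12.3
ee_pos: [0.5388, -0.1686, 0.108]
eef_rot: [2.726, 1.566, 1.058]
force: [-0.1, 0.6, -2.7]
grip_width: 0.0354
```

Request:
{"fn": "play_rows", "kwargs": {
  "deltas": [
    [[1,0,0,0,0,0,30],[1,0,0,0,0,0,30],[0,0,0,0,0,0,30]]
  ]
}}

```text
time_s: 12.6
ee_pos: [0.5393, -0.1684, 0.1077]
eef_rot: [2.47, 1.565, 0.801]
force: [-4.1, 4.7, 11.1]
grip_width: 0.0357
```

Request:
{"fn": "play_rows", "kwargs": {
  "deltas": [
    [[-1,0,0,0,0,0,30],[0,0,0,0,0,0,30]]
  ]
}}

```text
time_s: 12.8
ee_pos: [0.5391, -0.1685, 0.1077]
eef_rot: [2.553, 1.566, 0.884]
force: [-1.6, 2.2, 6.1]
grip_width: 0.0361
```

```bash
python3 - <<'E'
from h import *
p,R,o=cur();print(p,o["force"],o["moment"],R.as_matrix(),(R.inv()*toolR(0,BW)).as_rotvec(),Rb.inv().apply(p-[BX,BY,0]))
E
```

```text
[ 0.5391 -0.1685  0.1077] [-1.6139  2.1867  6.0825] [ 0.2616  0.4035 -0.0697] [[ 0.0033  0.9952 -0.0978]
 [ 0.004  -0.0978 -0.9952]
 [-1.      0.0029 -0.0043]] [-0.0023 -0.0043 -0.0029] [-0.0833  0.0005  0.1077]
```

Contact is firm and the tool is vertical within 0.005 rad, so I'll release and then check before lifting.

Request:
{"fn": "play_rows", "kwargs": {
  "deltas": [
    [[0,0,0,0,0,0,40],[0,0,0,0,0,0,46],[0,0,0,0,0,0,52],[0,0,0,0,0,0,58],[0,0,0,0,0,0,60],[0,0,0,0,0,0,60]]
  ]
}}

```text
time_s: 13.4
ee_pos: [0.5388, -0.1686, 0.1071]
eef_rot: [2.751, 1.566, 1.082]
force: [-0.4, -0.0, -0.1]
grip_width: 0.0601
```

Request:
{"fn": "play_rows", "kwargs": {
  "deltas": [
    [[-8,0,0,0,0,0,60],[-20,0,0,0,0,0,60],[-30,0,0,0,0,0,60],[-40,0,0,0,0,0,60],[-40,0,0,0,0,0,60],[-40,0,0,0,0,0,60],[-30,0,0,0,0,0,60],[0,0,0,0,0,0,30]]
  ]
}}

```text
time_s: 14.2
ee_pos: [0.5391, -0.1697, 0.3202]
eef_rot: [1.816, 1.561, 0.147]
force: [0.4, -0.3, -0.0]
grip_width: 0.0549
```

```bash
python3 - <<'E'
from h import *
from station import viewer
for n in("side","top"):
    im=viewer.camera(n)["img"][:,:,::-1];x,y=(230,130) if n=="side" else (310,130)
    cv2.imwrite(f"pics/{n}8.png",cv2.convertScaleAbs(cv2.resize(im[y:y+145,x:x+100],None,fx=4,fy=4,interpolation=2),alpha=1.4))
im=np.hstack([cv2.imread(f"pics/{n}8.png") for n in("side","top")]);cv2.imwrite("pics/a8.png",im)
p,R,o=cur();print(p,o["force"],o["grip_width"])
E
```

```text
[ 0.5383 -0.1694  0.3154] [-0.4695  0.2902 -0.2632] 0.04716261105464279
```

View pics/a8.png

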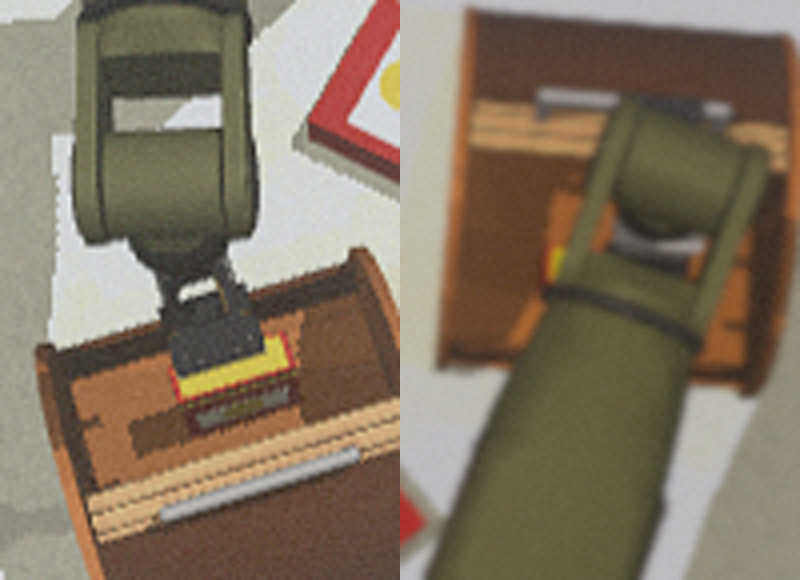

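The carton stands in the bin, its top face spanning roughly (170,375) to (297,335) in the side crop. I'll compare that with the projected upright model and plan the shutting moves.

```bash
python3 - <<'E'
from h import *
P=np.array([[-.083+a,b,z] for z in(.142,.012) for a in(-.018,.018) for b in(.055,-.055)])
print("side",(proj("side",b2w(P))-[230,130])*4)
p,R,o=cur();a,T=cage(np.radians(104.5),0,depth=-.06);print(p,a)
show(rows(p,R,a,T,5,30))
# handle from pics: ends side crop (358,453),(163,517); top (540,95),(730,108)
e=[tri((230+358/4,130+455/4),(310+541/4-100,130+97/4)),tri((230+163/4,130+517/4),(310+730/4-100,130+108/4))]
for x,r in e:
    c=Rb.inv().apply(x-[BX,BY,0]);print(c,r,np.hypot(c[0],c[2]-.045),np.degrees(np.arctan2(c[2]-.045,-c[0])))
for th in(102,104,106): print(th,[(proj("side",b2w([-.205*np.cos(np.radians(th)),s,.045+.205*np.sin(np.radians(th))]))-[230,130])*4 for s in(.08,-.08)])
E
```

```text
side [[273.9515 332.2723]
 [156.717  369.0301]
 [285.859  368.8282]
 [167.9296 406.0451]
 [281.0999 371.2424]
 [172.0216 405.6711]
 [292.2258 405.5018]
 [182.5462 440.3306]]
[ 0.5383 -0.1694  0.3154] [ 0.6731 -0.1819  0.3035]
[2.5, 27.1, -0.1, -0.0, -0.001, -0.001, 30.0]
[2.4, 27.1, -0.1, -0.0, -0.001, -0.001, 30.0]
[2.4, 27.1, -0.1, -0.0, -0.001, -0.001, 30.0]
[2.4, 27.1, -0.1, -0.0, -0.001, -0.001, 30.0]
[2.4, 27.1, -0.1, -0.0, -0.001, -0.001, 30.0]
[0.0514 0.0837 0.2389] 0.6916283245294608 0.20065574040744272 104.85445952136115
[ 0.053  -0.0839  0.2484] 0.7237161087335835 0.21017043996931092 104.61770150488086
102 [array([[347.6627, 444.9217]]), array([[161.6932, 504.5165]])]
104 [array([[350.2937, 453.2043]]), array([[164.2806, 512.8996]])]
106 [array([[352.9077, 461.4906]]), array([[166.8813, 521.2766]])]
```

Request:
{"fn": "play_rows", "kwargs": {
  "deltas": [
    [[2,28,0,0,0,0,30],[2,28,0,0,0,0,30],[2,28,0,0,0,0,30],[2,28,0,0,0,0,30],[2,23,0,0,0,0,30],[0,0,0,0,0,0,30],[15,0,0,0,0,0,30],[0,0,0,0,0,0,30]]
  ]
}}

```text
time_s: 15.1
ee_pos: [0.6718, -0.1823, 0.2875]
eef_rot: [-2.682, 1.565, 1.932]
force: [-0.3, 0.0, -0.4]
grip_width: 0.0302
```

```bash
python3 - <<'E'
from h import *
from station import viewer
for n in("side","top"):
    im=viewer.camera(n)["img"][:,:,::-1];x,y=(250,200) if n=="side" else (325,120)
    cv2.imwrite(f"pics/{n}9.png",cv2.convertScaleAbs(cv2.resize(im[y:y+80,x:x+80],None,fx=5,fy=5,interpolation=2),alpha=1.4))
im=np.hstack([cv2.imread(f"pics/{n}9.png") for n in("side","top")]);cv2.imwrite("pics/a9.png",im)
p,R,o=cur();print(p,o["force"],o["grip_width"])
a,T=cage(np.radians(104.8),0);show(rows(p,R,a,T,4,30))
E
```

```text
[ 0.6722 -0.1825  0.2903] [ 0.5104 -0.5276 -0.0105] 0.029951674161308235
[15.3, 0.5, -0.1, -0.001, -0.001, -0.0, 30.0]
[15.3, 0.5, -0.1, -0.001, -0.001, -0.0, 30.0]
[15.3, 0.5, -0.1, -0.001, -0.001, -0.0, 30.0]
[15.3, 0.5, -0.1, -0.001, -0.001, -0.0, 30.0]
```

View pics/a9.png

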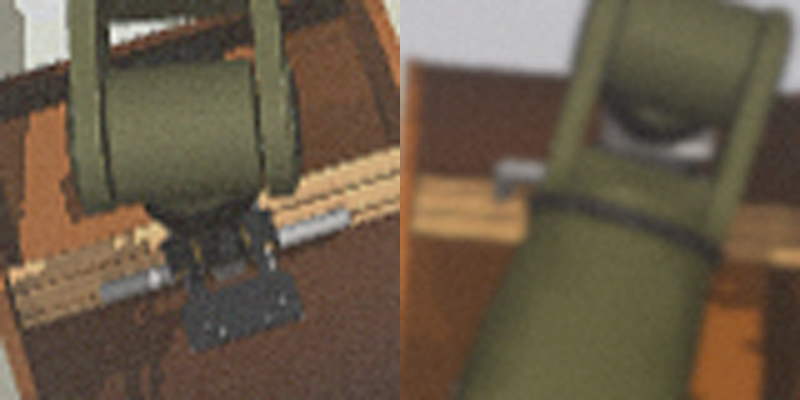

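Request:
{"fn": "play_rows", "kwargs": {
  "deltas": [
    [[15,1,0,0,0,0,30],[15,0,0,0,0,0,30],[15,0,0,0,0,0,30],[13,0,0,0,0,0,30],[0,0,0,0,0,0,30]]
  ]
}}

```text
time_s: 15.7
ee_pos: [0.6733, -0.1823, 0.231]
eef_rot: [-3.04, 1.566, 1.574]
force: [0.0, 0.7, 0.4]
grip_width: 0.0295
```

```bash
python3 - <<'E'
from h import *
p,R,o=cur();print(p,o["force"],cage(np.radians(104.8),0)[0])
N=22
ths=np.radians(np.linspace(104.8,28,N+1));tl=np.linspace(0,.75,N+1)
pp,RR=cage(ths[0],0)
for k in range(1,N+1):
    a,T=cage(ths[k],tl[k],depth=.013);show(rows(pp,RR,a,T,1,30)); pp,RR=a,T
print(pp)
E
```

```text
[ 0.6733 -0.1823  0.231 ] [0.0235 0.7316 0.3954] [ 0.6741 -0.182   0.2292]
[-3.8, -11.7, 0.0, 0.0, 0.0, 0.034, 30.0]
[-2.5, -11.8, -0.0, -0.0, 0.0, 0.034, 30.0]
[-2.2, -11.9, 0.0, -0.0, 0.0, 0.034, 30.0]
[-1.8, -11.9, -0.0, 0.0, 0.0, 0.034, 30.0]
[-1.5, -12.0, 0.0, 0.0, 0.0, 0.034, 30.0]
[-1.2, -12.0, -0.0, -0.0, -0.0, 0.034, 30.0]
[-0.8, -12.0, 0.0, -0.0, -0.0, 0.034, 30.0]
[-0.5, -12.0, 0.0, 0.0, 0.0, 0.034, 30.0]
[-0.2, -12.0, -0.0, -0.0, -0.0, 0.034, 30.0]
[0.2, -12.0, 0.0, 0.0, 0.0, 0.034, 30.0]
[0.5, -12.0, 0.0, 0.0, 0.0, 0.034, 30.0]
[0.8, -12.0, -0.0, 0.0, 0.0, 0.034, 30.0]
[1.2, -12.0, -0.0, 0.0, 0.0, 0.034, 30.0]
[1.5, -12.0, 0.0, -0.0, 0.0, 0.034, 30.0]
[1.8, -11.9, -0.0, -0.0, -0.0, 0.034, 30.0]
[2.2, -11.9, -0.0, -0.0, 0.0, 0.034, 30.0]
[2.5, -11.8, -0.0, 0.0, -0.0, 0.034, 30.0]
[2.8, -11.7, 0.0, 0.0, 0.0, 0.034, 30.0]
[3.1, -11.6, 0.0, -0.0, -0.0, 0.034, 30.0]
[3.5, -11.6, -0.0, 0.0, 0.0, 0.034, 30.0]
[3.8, -11.5, 0.0, 0.0, 0.0, 0.034, 30.0]
[4.1, -11.3, -0.0, -0.0, -0.0, 0.034, 30.0]
[ 0.4506 -0.1606  0.1317]
```

Request:
{"fn": "play_rows", "kwargs": {
  "deltas": [
    [[-2.5,-12,0,0,0,0.034,30],[-2.5,-12,0,0,0,0.034,30],[-2,-12,0,0,0,0.034,30],[-2,-12,0,0,0,0.034,30],[-1.5,-12,0,0,0,0.034,30],[-1,-12,0,0,0,0.034,30],[-1,-12,0,0,0,0.034,30],[-0.5,-12,0,0,0,0.034,30],[0,-12,0,0,0,0.034,30],[0,-12,0,0,0,0.034,30]]
  ]
}}

```text
time_s: 16.7
ee_pos: [0.5558, -0.171, 0.2292]
eef_rot: [1.58, 1.223, -0.09]
force: [2.9, 0.8, 3.4]
grip_width: 0.0301
```

Request:
{"fn": "play_rows", "kwargs": {
  "deltas": [
    [[0.5,-12,0,0,0,0.034,30],[1,-12,0,0,0,0.034,30],[1,-12,0,0,0,0.034,30],[1.5,-12,0,0,0,0.034,30],[2,-12,0,0,0,0.034,30],[2,-12,0,0,0,0.034,30],[2.5,-12,0,0,0,0.034,30],[3,-12,0,0,0,0.034,30]]
  ]
}}

```text
time_s: 17.5
ee_pos: [0.4768, -0.1632, 0.1742]
eef_rot: [1.575, 0.952, -0.094]
force: [2.0, 0.6, 2.4]
grip_width: 0.0301
```

```bash
python3 - <<'E'
from h import *
p,R,o=cur();print(p,o["force"])
c=Rb.inv().apply(p-R.apply([.013,0,0])-[BX,BY,0]);print(c,np.hypot(c[0],c[2]-.045),np.degrees(np.arctan2(c[2]-.045,-c[0])))
N=5;th0=np.arctan2(c[2]-.045,-c[0]);x=R.apply([1,0,0]);t0=np.arcsin(x@Rb.apply([1,0,0]));print(t0)
ths=np.linspace(th0,np.radians(25.5),N+1);tl=np.linspace(t0,.78,N+1);pp,RR=p,R
for k in range(1,N+1):
    a,T=cage(ths[k],tl[k],depth=.013);show(rows(pp,RR,a,T,1,30)); pp,RR=a,T
E
```

```text
[ 0.4768 -0.1632  0.1742] [2.0289 0.5987 2.4292]
[-0.1534 -0.0001  0.1848] 0.20750589834182612 42.350295191160185
0.6186220349037901
[5.3, -10.8, -0.0, -0.004, -0.001, 0.032, 30.0]
[3.2, -11.2, -0.0, 0.0, 0.0, 0.032, 30.0]
[3.5, -11.1, 0.0, 0.0, 0.0, 0.032, 30.0]
[3.8, -11.0, 0.0, -0.0, -0.0, 0.032, 30.0]
[4.1, -10.9, -0.0, -0.0, 0.0, 0.032, 30.0]
```

Request:
{"fn": "play_rows", "kwargs": {
  "deltas": [
    [[4,-11,0,0,0,0.032,30],[3.5,-11,0,0,0,0.032,30],[3.5,-11,0,0,0,0.032,30],[3.5,-10,0,0,0,0.032,30],[0,0,0,0,0,0,30]]
  ]
}}

```text
time_s: 18.0
ee_pos: [0.451, -0.16, 0.1345]
eef_rot: [1.578, 0.828, -0.093]
force: [-0.5, -0.1, -0.3]
grip_width: 0.03
```

Request:
{"fn": "play_rows", "kwargs": {
  "deltas": [
    [[2,-5,0,0,0,0,30],[2,-4,0,0,0,0,30],[0,0,0,0,0,0,30]]
  ]
}}

```text
time_s: 18.3
ee_pos: [0.4482, -0.1599, 0.1266]
eef_rot: [1.577, 0.828, -0.093]
force: [0.2, 0.3, 0.5]
grip_width: 0.0303
```

```bash
python3 - <<'E'
from h import *
from station import viewer
p,R,o=cur();print(p,o["force"])
c=Rb.inv().apply(p-R.apply([.013,0,0])-[BX,BY,0]);print(c,np.hypot(c[0],c[2]-.045),np.degrees(np.arctan2(c[2]-.045,-c[0])))
E
```

```text
[ 0.4482 -0.1599  0.1266] [0.2122 0.2962 0.4546]
[-0.1834  0.0003  0.1362] 0.204786732902563 26.43268467227769
```

Request:
{"fn": "play_rows", "kwargs": {
  "deltas": [
    [[1,-2,0,0,0,0,30],[1,-2,0,0,0,0,30]]
  ]
}}

```text
time_s: 18.5
ee_pos: [0.4467, -0.1598, 0.1224]
eef_rot: [1.576, 0.827, -0.094]
force: [3.7, 1.4, 18.8]
grip_width: 0.0302
```

Request:
{"fn": "play_rows", "kwargs": {
  "deltas": [
    [[1,-2,0,0,0,0,30],[0,0,0,0,0,0,30]]
  ]
}}

```text
time_s: 18.7
ee_pos: [0.4471, -0.1604, 0.1219]
eef_rot: [1.575, 0.824, -0.095]
force: [8.5, 1.2, 12.8]
grip_width: 0.0299
```

```bash
python3 - <<'E'
from h import *
from station import viewer
for n in("side","top"):
    im=viewer.camera(n)["img"][:,:,::-1];x,y=(230,170) if n=="side" else (315,170)
    cv2.imwrite(f"pics/{n}10.png",cv2.convertScaleAbs(cv2.resize(im[y:y+80,x:x+80],None,fx=5,fy=5,interpolation=2),alpha=1.4))
im=np.hstack([cv2.imread(f"pics/{n}10.png") for n in("side","top")]);cv2.imwrite("pics/a10.png",im)
p,R,o=cur();print(p,o["force"])
E
```

```text
[ 0.4471 -0.1604  0.1219] [ 8.0573  1.0642 12.4553]
```

View pics/a10.png

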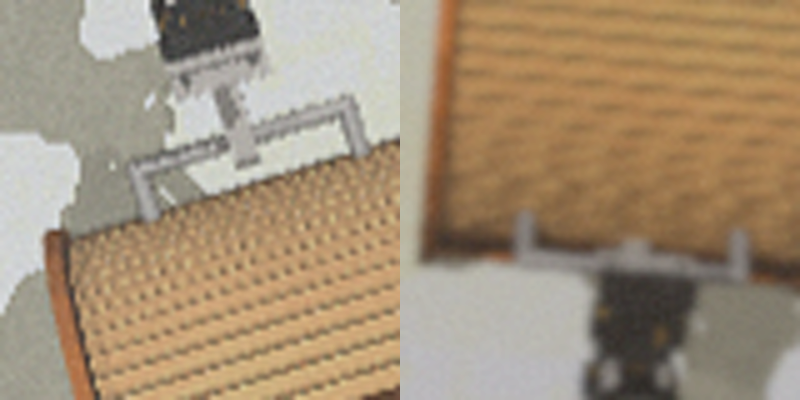

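The cover shows a firm stop of about 15 N along the handle's path. Next I'll back off to mid-gap, withdraw along the tool axis and check.

Request:
{"fn": "play_rows", "kwargs": {
  "deltas": [
    [[0,6,0,0,0,0,30],[0,5,0,0,0,0,30],[0,0,0,0,0,0,30]]
  ]
}}

```text
time_s: 19.1
ee_pos: [0.4537, -0.1603, 0.1273]
eef_rot: [1.577, 0.828, -0.093]
force: [0.5, 0.5, 0.3]
grip_width: 0.03
```

```bash
python3 - <<'E'
from h import *
p,R,o=cur();print(p,o["force"])
c=Rb.inv().apply(p-R.apply([.013,0,0])-[BX,BY,0]);print(c,np.hypot(c[0],c[2]-.045),np.degrees(np.arctan2(c[2]-.045,-c[0])))
E
```

```text
[ 0.4537 -0.1603  0.1273] [0.5454 0.511  0.2724]
[-0.1779  0.0005  0.1369] 0.20021237374564266 27.309161220243414
```

Request:
{"fn": "play_rows", "kwargs": {
  "deltas": [
    [[-8,0,0,0,0,0,30],[-15,0,0,0,0,0,30],[-25,0,0,0,0,0,30],[-30,0,0,0,0,0,30],[-30,0,0,0,0,0,30],[-20,0,0,0,0,0,30],[0,0,0,0,0,0,30]]
  ]
}}

```text
time_s: 19.8
ee_pos: [0.3668, -0.1527, 0.2229]
eef_rot: [1.573, 0.826, -0.097]
force: [0.3, -0.6, 0.8]
grip_width: 0.0301
```

```bash
python3 - <<'E'
from h import *
from station import viewer
for n in("side","top"):
    im=viewer.camera(n)["img"][:,:,::-1];x,y=(230,170) if n=="side" else (315,120)
    cv2.imwrite(f"pics/{n}.full11.png",im)
    cv2.imwrite(f"pics/{n}11.png",cv2.convertScaleAbs(cv2.resize(im[y:y+120,x:x+100],None,fx=4,fy=4,interpolation=2),alpha=1.4))
im=np.hstack([cv2.imread(f"pics/{n}11.png") for n in("side","top")]);cv2.imwrite("pics/a11.png",im)
p,R,o=cur();print(p,o["force"],o["time_s"])
for q in(0,.05,.1,.2):
    th=np.radians(28)+q;P=b2w([[-.205*np.cos(th),s,.045+.205*np.sin(th)] for s in(.08,-.08)])
    print(q,((proj("side",P)-[230,170])*4).round(1).tolist(),((proj("top",P)-[315,120])*4+[400,0]).round(1).tolist())
E
```

```text
[ 0.3674 -0.1524  0.2208] [-0.1377  0.2636 -0.9306] 19.9
0 [[274.2, 84.9], [105.9, 136.9]] [[496.9, 406.0], [669.2, 420.3]]
0.05 [[275.3, 86.6], [106.1, 138.9]] [[497.8, 399.6], [670.9, 414.0]]
0.1 [[276.6, 88.8], [106.4, 141.5]] [[498.8, 392.6], [672.6, 407.1]]
0.2 [[279.7, 94.9], [107.5, 148.2]] [[500.8, 377.3], [676.0, 391.8]]
```

View pics/a11.png

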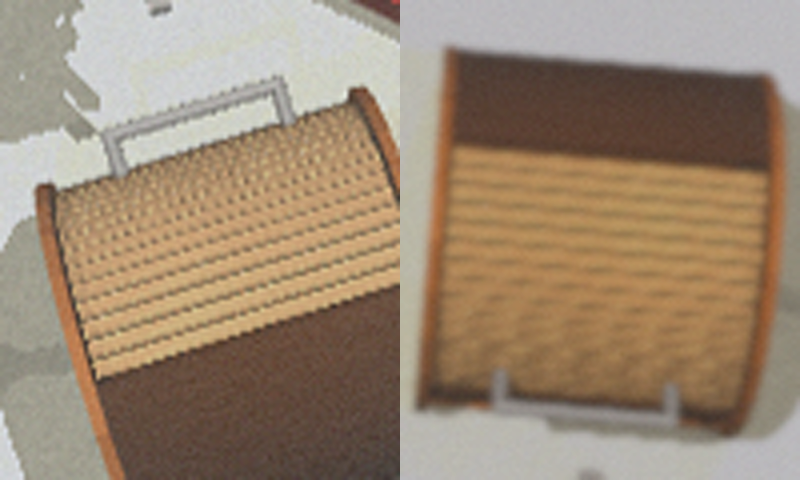

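View pics/side.full11.png

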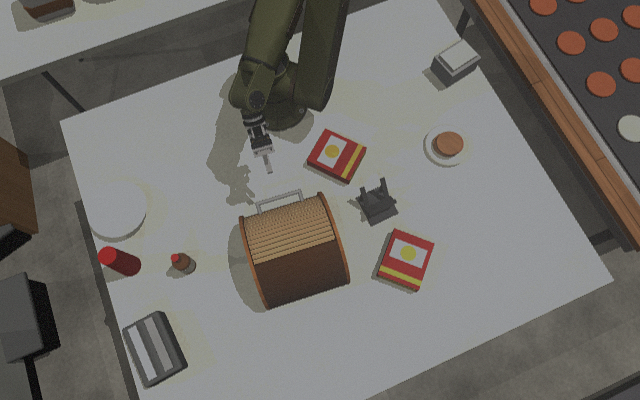

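The top crop shows the handle ends at (500,405) and (672,417), which matches the model for joint 0. The bottle (180,263) and plate (447,146) are where they were in the first picture.

```bash
python3 -c "
from station import hand_in
print(hand_in())"
```

```text
the job is handed in; nothing more can be done
None
```

I completed every step of the job and handed it in at about 20 s on the robot's clock, well within the 72 s limit. No verdict was reported.

- **Cover opened:** I rolled it back with the gripper around the handle. The pictures put the joint at about 1.34 rad, while the carton was still on its stand.
- **Carton placed:** I gripped the small red carton across its thickness and lowered it until I felt the bin floor at about 15 N. I let go with the tool vertical to within 0.005 rad. A picture afterwards showed it upright at about bin x = -83 mm, near the middle in y.
- **Cover shut:** I rolled it until it hit a firm stop of about 15 N, well above the track friction, then backed the gripper off without touching the bar.

**Last checks:** The handle in the final top picture matches the model for a joint value of 0 to 0.02 rad. The bottle and plate look unmoved in the side view, and the gripper stands about 120 mm clear with no force on it.

**Disagreements and limits:**
- Seen from the side, the carton sat about 2.5 px (8 to 9 mm) off the projected model sideways. My fit of the bin had a similar sideways error of 1 to 2 px, so I put most of it down to that. It doesn't affect the fit inside the bin.
- I couldn't see the carton again once the cover was shut.

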